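Make the air clamp safe and clear the scrap flanges

TASK

Make the air clamp safe and clear its bench, in this order: turn the ball valve's lever to half open (45 degrees) to bleed the line, knock the clamp's two sprung lock pins fully down with brisk blows of the mallet, first the pin nearer the middle of the bench and then the outer one (nothing but the mallet may press on the pins), and stand the mallet back on the rubber mat, upright on its head's face, with the whole head on the mat. Then, with the valve still half open, slide every round scrap flange off the far edge of the bench so that it drops into the bin below, without ever lifting one, and only when all are in the bin shut the valve fully. Leave the square plate and the spray can where they are.

Things in the scene. Friction and masses are not known exactly. Their poses are not given: they have to be found in the camera images.
- lever (a joint): Angle of the ball valve's lever about a vertical axis, rad: 0 = shut (lever square across the pipe, against its stop), 1.571 = fully open (lever along the pipe), growing counter-clockwise seen from above; 0.785 is half open. Stiff (about 0.15 N m), stays where it is left. It starts nearly shut.
- valve_hub (a point): Point on the lever's turning axis of the brass ball valve, at the mid-height of the lever, 105 mm above the bench. The valve sits on a 28 mm steel pipe (top 62 mm above the bench) on a grey foot, on the left of the bench; the point's y axis lies along the pipe, and the lever at 0 points along its -x (towards the robot).
- lever_grip (a point): Middle of the lever's black grip, 83 mm from the turning axis; the grip is 70 mm long, 18 mm wide and 22 mm high and free all round. The point's x axis lies along the lever, from the grip towards the turning axis.
- mallet_head (a point): Centre of the mallet's head, a grey cylinder 54 mm across and 64 mm long with a dark band. The point's z axis is the head's axis: the head stands on one face, so its centre is 32 mm above what it stands on. The handle points along the point's -x.
- mallet_grip (a point): Point in the middle of the mallet's wooden handle, 75 mm from the head's axis and at the same height as the head's centre. The handle is 22 mm wide, 24 mm high, level, and reaches from the head to 168 mm from the head's axis. The mallet weighs 0.4 kg and balances near its head.
- mat_top (a point): Centre of the top of the mallet's black rubber mat, 110 x 110 mm, 4 mm thick, fixed to the bench; its x and y axes lie along its sides.
- bin_in (a point): Centre of the inner floor of the blue scrap bin, which stands on a trolley below the far edge of the bench, 164 mm lower than the bench top. Outside 250 mm (x) by 400 mm (y), walls 6 mm thick, its rim 50 mm below the bench top; fixed, never turned. The bench's far edge is straight, at x = 0.700 m, and the bin's near wall stands under the bench. The bin's y differs from start to start.
- plate_mid (a point): Centre of a square steel plate, 70 x 70 mm, 12 mm thick: a good part that stays where it is.
- flange0_mid (a point): Centre of a round scrap steel flange: a disc 76 mm across, 22 mm thick, 0.2 to 0.4 kg, lying flat on the bench (centre 11 mm up). Three to five of the five are there; the others are absent.
- flange1_mid (a point): Centre of a round scrap steel flange: a disc 76 mm across, 22 mm thick, 0.2 to 0.4 kg, lying flat on the bench (centre 11 mm up). Three to five of the five are there; the others are absent.
- flange2_mid (a point): Centre of a round scrap steel flange: a disc 76 mm across, 22 mm thick, 0.2 to 0.4 kg, lying flat on the bench (centre 11 mm up). Three to five of the five are there; the others are absent.
- flange3_mid (a point): Centre of a round scrap steel flange: a disc 76 mm across, 22 mm thick, 0.2 to 0.4 kg, lying flat on the bench (centre 11 mm up). Three to five of the five are there; the others are absent.
- flange4_mid (a point): Centre of a round scrap steel flange: a disc 76 mm across, 22 mm thick, 0.2 to 0.4 kg, lying flat on the bench (centre 11 mm up). Three to five of the five are there; the others are absent.
- pin0 (a joint): How far the lock pin that is nearer the middle of the bench is driven down, m: 0 = up, 0.020 = fully down on its stop (a few mm short still counts: more than 16 mm driven). A sprung, stiff pin: 5 to 8 N move it, and it stays where it is left.
- pin0_top (a point): Centre of the top face of this pin's head, a steel disc 36 mm across and 8 mm thick; it moves with the pin: 80 mm above the bench when up, 60 mm when fully down. Both pins stand 64 mm apart in a grey clamp block, 80 x 130 mm and 50 mm high, on the right of the bench.
- pin1 (a joint): How far the lock pin that is outer, farther to the robot's right is driven down, m: 0 = up, 0.020 = fully down on its stop (a few mm short still counts: more than 16 mm driven). A sprung, stiff pin: 5 to 8 N move it, and it stays where it is left.
- pin1_top (a point): Centre of the top face of this pin's head, a steel disc 36 mm across and 8 mm thick; it moves with the pin: 80 mm above the bench when up, 60 mm when fully down. Both pins stand 64 mm apart in a grey clamp block, 80 x 130 mm and 50 mm high, on the right of the bench.
- can: A white spray can, 52 mm across, 150 mm tall, standing; origin at the centre of its underside. It stays where it is.
There are look-alikes about, which are no part of the job. What is shaped like the part that bears flange3_mid but pink is not meant.

How it is judged:
By the outcome, as a careful person would: the job done as asked, in the order asked, and still so for the second after the job is handed in, with the robot touching nothing.
Of flange0, flange1, flange2, flange3, flange4 only 3 to 5 are there at a start; the rules pass over those that are not, and their reading is None.
At some moment in a run one of flange0, flange1, flange2, flange3, flange4 may be knocked a few centimetres aside while the robot is not near it.
It also fails if it takes over 210 s, if anything falls off the work surface, if the arm or the gripper's body presses on something with over 40 N, if the wrist force passes 120 N, or if a joint passes its speed limit or range.

ROBOT

A 6-joint arm with a two-finger parallel gripper is mounted at the origin on the work surface. World frame = base frame: x ahead of the robot, y to its left, z up, the work surface at z = 0. Lengths are in m, angles in rad, forces in N, time in s.
With the tool pointing down it reaches from about 0.35 to 0.775 m from the base axis. Payload 5.5 kg.
Tool frame: the origin (TCP) lies on the front face of the gripper's body, between the roots of the fingers; the fingertips stand 73 mm ahead of it and the grasp point (between the pads) lies 54 mm ahead of it; z points along the fingers, y is the line along which they close (so a half turn about z gives the same grasp; the last joint's range is limited). The gripper opens to 85 mm and grips with 20 to 120 N. Pads are 22 mm wide; open, the fingers measure 114 mm over their backs; the gripper's body (76 mm by 85 mm) begins 54 mm behind the grasp point. The pads swing forward as they close: fully open they stand 13 mm farther back than shut.
Start: joints at [1.122, 0.313, 0.046, 1.304, 0, 1.431], TCP at [0.175, 0.548, 0.304] pointing down, gripper open.
Joint ranges: [-2.76, 2.76], [-0.86, 1.69], [-1.03, 1.26], [-2.2, 2.34], [-1.47, 1.5], [-3.14, 3.14]. Speed limits (rad/s): [2.57, 2.57, 3.14, 3.14, 3.14, 3.14].

INTERFACE

Orientations are given as a rotation vector (axis times angle).
In Python, from rig import robot gives the robot as it stands.
- The arm moves only by the shell command python3 -m handwheel 'ROWS' [FORCE]. ROWS is JSON, a list of rows, each a list of 3 entries, a list of its own where there are three numbers: the shift along the tool's x, y, z in mm, then the turn about the tool's z in rad, then the finger opening in mm, from 0 to 85.4. A call has 1 to 10 rows; each row shifts and turns the commanded pose from where the row before left it, along the tool's axes as they then stand; what a row does not reach is not made up. A row lasts 1/8 s, in which the tool goes at most 62.5 mm and 10.7 degrees, less where a joint would pass 70% of its speed; a pose out of reach is approached as far as the arm can. A call with a gripper value outside its range is refused whole. The fingers move at their own pace and stop on an object; FORCE is the grip in N (left out, the last holds). Time passes only in rows, so rows that do not move let the fingers close. It gives the time, the measured TCP pose, the force, the opening and the grip force at its end, in the units of the state.
- robot.read_state(): the state, without advancing time (a new reading comes with each control period).
- robot.capture(name): name is "scene" or "top"; returns (picture, depth): 400x640x3 uint8, red, green, blue; 400x640 float32, m along the optical axis (not along the pixel's ray), 0 where there is no reading.
- robot.get_calibration(name): a dict with "fx", "fy", "cx", "cy" (pixels), "dist_coeffs" ([k1, k2, p1, p2, k3] as OpenCV has them; the pictures are not rectified), "eye" and "attitude" of the camera in the world. Camera axes: x right, y down, z forward; pixel columns grow to the right and rows downward; lengths in m; the calibration is good to about 2 mm. A picture is of the moment at which its call begins. get_calibration takes no time and is no camera call.
- robot.sign_off(): hands the job in; it is judged then, once.
Trained networks look in the newest picture that a camera, given by its name, has taken for a name from the list of things; names that differ only in an ending like _2 or _b are one class to them, and where a whole thing is asked for, a point or a joint stands for the part that bears it (a point fixed in the world has none). Each returns a list of dicts, best first, with "score" (0 to 1); they miss things now and then, are a little off and sometimes report something else, mostly with a low value. They report only what shows in the picture. A call takes as long as a camera call. They do not tell look-alikes from the thing itself.
- robot.boxes_of(camera, label): "point" ([row, column] in pixels, amid what is visible of it).
The state is a dict: "t": time; "q": joint angles; "joint_vel": joint speeds; "joint_efforts": joint torques, N m; "ee_pos": TCP position; "tool_rot": TCP orientation; "contact_force": force on the tool from outside, world axes, zero at the start; "ft_torque": the same for the moment, N m; "width": finger opening in m; "grasp_force": force on a finger pad.
Only numpy, scipy, OpenCV 4.12 (cv2) and the standard library are available. Lean on these libraries where they do the work, as an engineer would, in place of code of your own. Each camera call takes 0.05 s, during which the arm holds its last target. There are 200 camera calls.

## Working session

There is one attempt and no reset: what is moved stays moved. The work goes in short steps, Python scripts to look and compute and a shell command to move; the robot and the scene stay as the last step left them, time stands still between calls to the robot, and variables do not carry over. Pictures are saved under pics/ and viewed, at most 14 in all, crops included, and the job is handed in when it is done.

```bash
ls; mkdir -p pics; cat > h.py <<'E'
import numpy as np, cv2, json
from rig import robot
from scipy.spatial.transform import Rotation as R
def cal(n):
    c=robot.get_calibration(n); K=np.array([[c['fx'],0,c['cx']],[0,c['fy'],c['cy']],[0,0,1]]); return c,K,np.array(c['dist_coeffs'])
def rot(c):
    a=np.array(c['attitude'],float); return a if a.shape==(3,3) else R.from_rotvec(a).as_matrix()
def ray(n,rc):
    c,K,d=cal(n); p=cv2.undistortPoints(np.array([[[rc[1],rc[0]]]],float),K,d)[0,0]
    return np.array(c['eye']),rot(c)@np.array([p[0],p[1],1])
def at_z(n,rc,z):
    e,v=ray(n,rc); return e+v*(z-e[2])/v[2]
def at_depth(n,rc,D):
    e,v=ray(n,rc); r,c=int(rc[0]),int(rc[1]); return e+v*np.median(D[r-1:r+2,c-1:c+2])
def save(n,fn):
    im,D=robot.capture(n); cv2.imwrite('pics/'+fn,im[:,:,::-1]); return im,D
E
python3 - <<'E'
from h import *
for n in('scene','top'):
    c=robot.get_calibration(n);print(c)
    im,D=save(n,n+'0.png')
    for l in ['lever','lever_grip','valve_hub','mallet_head','mallet_grip','mat_top','bin_in','plate_mid','flange0_mid','flange3_mid','pin0_top','pin1_top','can']:
        for b in robot.boxes_of(n,l):
            if b['score']>.25: print(n,l,round(b['score'],2),np.round(b['point']),np.round(at_depth(n,b['point'],D),3))
s=robot.read_state();print(s)
E
```

```text
pics
{'fx': 408.96251837530656, 'fy': 408.96251837530656, 'cx': 318.0817704673809, 'cy': 206.40908907763676, 'dist_coeffs': array([0.00766782, 0.        , 0.        , 0.        , 0.        ]), 'eye': array([1.28359043, 0.20618818, 1.03050727]), 'attitude': array([-1.54604446, -2.16987177,  0.72057227])}
scene lever 0.61 [188. 438.] [0.438 0.3   0.109]
scene lever 0.59 [249. 410.] [0.685 0.263 0.128]
scene lever_grip 0.49 [187. 436.] [0.439 0.293 0.112]
scene valve_hub 0.7 [216. 441.] [0.5   0.33  0.063]
scene mallet_head 0.62 [149. 259.] [ 0.427 -0.281  0.066]
scene mallet_grip 0.67 [151. 259.] [ 0.433 -0.279  0.065]
scene mat_top 0.79 [167. 256.] [ 0.467 -0.28   0.021]
scene bin_in 0.8 [302. 304.] [ 0.787  0.004 -0.166]
scene plate_mid 0.73 [207. 393.] [0.471 0.187 0.01 ]
scene plate_mid 0.46 [148. 258.] [ 0.427 -0.286  0.067]
scene flange0_mid 0.97 [219. 323.] [ 0.596 -0.001  0.022]
scene flange3_mid 0.88 [180. 297.] [ 0.477 -0.13   0.022]
scene flange3_mid 0.87 [155. 212.] [ 0.468 -0.441  0.022]
scene flange3_mid 0.66 [140. 233.] [ 0.378 -0.409  0.022]
scene flange3_mid 0.59 [208.
[... 1483 characters left out ...]
0.044]
{'t': 1.4, 'q': array([1.12240905e+00, 3.13214625e-01, 4.61414753e-02, 1.30360035e+00,
       2.51811138e-06, 1.43123502e+00]), 'joint_vel': array([-2.35148403e-03, -1.51766539e-04, -1.44774230e-03,  9.06436326e-05,
        1.03594505e-03,  2.61642972e-04]), 'joint_efforts': array([-2.93599078e-04, -4.80460954e+01,  2.98804432e+01,  5.03484880e-04,
       -1.25076112e-04, -3.97336990e-06]), 'ee_pos': array([0.17477596, 0.54784882, 0.30393185]), 'tool_rot': array([4.83172154e-01, 3.10418114e+00, 1.85801322e-04]), 'contact_force': array([-0.15417374, -0.27184831, -0.41839616]), 'ft_torque': array([-0.01368109, -0.01679795, -0.06745586]), 'grasp_force': 0.0, 'width': 0.08524008413917561}
```

View pics/scene0.png

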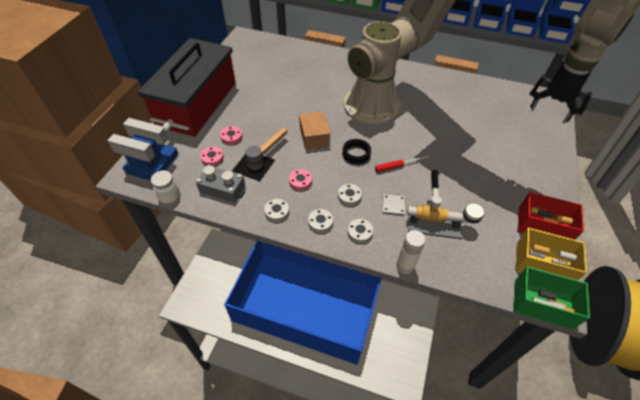

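View pics/top0.png

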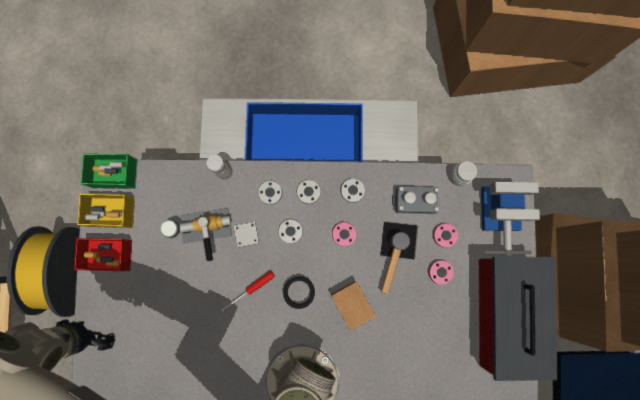

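```bash
cat > cloud.py <<'E'
from h import *
def cloud(n,D):
    c,K,d=cal(n); r,cc=np.mgrid[0:400,0:640]
    p=cv2.undistortPoints(np.stack([cc,r],-1).reshape(-1,1,2).astype(float),K,d).reshape(400,640,2)
    v=np.dstack([p,np.ones((400,640))])*D[:,:,None]
    return v@rot(c).T+np.array(c['eye'])
def blobs(mask,P,lo=20):
    n,L,st,ce=cv2.connectedComponentsWithStats(mask.astype(np.uint8))
    for i in range(1,n):
        if st[i,4]>=lo:
            q=P[L==i]; a=q[:,:2]-q[:,:2].mean(0); w,V=np.linalg.eigh(a.T@a/len(a))
            print(st[i,4],'px',np.round(ce[i]),'mean',np.round(q.mean(0),3),'mid',np.round((q.min(0)+q.max(0))/2,3),'ext',np.round(np.ptp(q,0),3),'dir',np.round(V[:,1],2))
def flanges(n,im,D,P):
    hs=cv2.cvtColor(im,cv2.COLOR_RGB2HSV); 
    m=(P[:,:,2]>.012)&(P[:,:,2]<.034)&(hs[:,:,1]<70)&(P[:,:,0]>.3)&(P[:,:,0]<.75)&(abs(P[:,:,1])<.5)
    blobs(m,P,60)
E
python3 - <<'E'
from cloud import *
for n in('top','scene'):
    im,D=robot.capture(n);P=cloud(n,D);x,y,z=P[...,0],P[...,1],P[...,2]
    B=(x>.25)&(x<.69)&(abs(y)<.55)
    print(n,'flanges');flanges(n,im,D,P)
    print('lever');blobs(B&(z>.095)&(z<.125)&(y>.2),P)
    print('pins');blobs(B&(z>.066)&(z<.095)&(y<-.25)&(y>-.45)&(x>.5),P,8)
    print('mallet head');blobs(B&(z>.056)&(z<.08)&(y<-.15)&(y>-.36)&(x<.5),P,8)
    print('handle');blobs(B&(z>.036)&(z<.056)&(y<-.15)&(y>-.36)&(x<.5),P,8)
    h=im.astype(int);dk=h.sum(2)<120
    print('mat');blobs(B&(z<.03)&dk&(y<-.2)&(y>-.38)&(x>.36)&(x<.55),P)
    print('bin');blobs((h[...,2]>h[...,0]+60)&(x>.65)&(abs(y)<.3)&(z<-.15)&(z>-.18),P,200)
    blobs((x>.65)&(abs(y)<.3)&(z<-.04)&(z>-.06),P,30)
    print('plate');blobs(B&(z>.006)&(z<.02)&(y>.12)&(y<.25)&(x>.4)&(x<.55),P)
    print('can');blobs((z>.13)&(z<.16)&(x>.6)&(x<.75)&(abs(y)<.45),P)
E
```

```text
top flanges
439 px [353. 190.] mean [ 0.602 -0.151  0.022] mid [ 0.602 -0.151  0.022] ext [0.073 0.074 0.018] dir [-0.63  0.78]
439 px [270. 192.] mean [0.591 0.113 0.021] mid [0.591 0.114 0.022] ext [0.075 0.075 0.02 ] dir [0.66 0.76]
439 px [308. 192.] mean [ 0.595 -0.01   0.021] mid [ 0.596 -0.011  0.022] ext [0.076 0.074 0.019] dir [-0.86  0.52]
448 px [290. 231.] mean [0.468 0.044 0.021] mid [0.467 0.044 0.021] ext [0.073 0.073 0.018] dir [-0.85 -0.53]
121 px [245. 237.] mean [0.449 0.19  0.014] mid [0.451 0.186 0.018] ext [0.064 0.065 0.012] dir [-0.71  0.71]
69 px [344. 234.] mean [ 0.462 -0.125  0.022] mid [ 0.462 -0.125  0.023] ext [0.026 0.026 0.017] dir [0.6 0.8]
69 px [446. 235.] mean [ 0.464 -0.448  0.022] mid [ 0.464 -0.448  0.022] ext [0.026 0.027 0.014] dir [-0.44  0.9 ]
74 px [441. 272.] mean [ 0.347 -0.433  0.022] mid [ 0.347 -0.433  0.022] ext [0.025 0.029 0.015] dir [0.22 0.98]
133 px [299. 280.] mean [0.315 0.013 0.028] mid [0.314 0.014 0.025] ext [0.029 0.09  0.016] dir [0.01 1.  ]
lever
53 px [222. 169.] mean [0.648 0.252 0.109] mid [0.656 0.259 0.11 ] ext [0.0
[... 3382 characters left out ...]
.22]
25 px [305. 138.] mean [ 0.307 -0.163  0.048] mid [ 0.294 -0.17   0.047] ext [0.05  0.039 0.019] dir [-0.78 -0.62]
mat
427 px [253. 168.] mean [ 0.461 -0.294  0.005] mid [ 0.45  -0.301  0.014] ext [0.107 0.107 0.031] dir [-0.45  0.89]
bin
7646 px [310. 299.] mean [ 0.773  0.018 -0.164] mid [ 0.772  0.012 -0.161] ext [0.206 0.39  0.022] dir [-0.  1.]
827 px [296. 311.] mean [ 0.867  0.009 -0.051] mid [ 0.803  0.013 -0.052] ext [0.23  0.4   0.016] dir [0.04 1.  ]
plate
413 px [394. 204.] mean [0.461 0.189 0.012] mid [0.46  0.189 0.012] ext [0.081 0.081 0.012] dir [-0.88 -0.48]
can
329 px [415. 240.] mean [0.667 0.267 0.147] mid [0.663 0.267 0.142] ext [0.053 0.05  0.024] dir [-1.    0.06]
```

```bash
cat > pose.py <<'E'
from h import *
def plan(x,y,z,phi):
    """tool-frame shift (mm) and turn to world TCP target with tool x at angle phi"""
    s=robot.read_state(); M=R.from_rotvec(s['tool_rot']).as_matrix(); p=np.array(s['ee_pos'])
    d=M.T@(np.array([x,y,z])-p)*1e3; cur=np.arctan2(M[1,0],M[0,0])
    turn=-((phi-cur+np.pi)%(2*np.pi)-np.pi)
    print('p',np.round(p,4),'phi',round(cur,4),'shift mm',np.round(d,1),'turn',round(turn,3),'(rot z down)',np.round(M[:,2],3))
E
cat > valve.py <<'E'
from cloud import *
def fit(m,P):
    q=P[m][:,:2]; vx,vy,x0,y0=cv2.fitLine(q.astype(np.float32),cv2.DIST_HUBER,0,.005,.001).ravel(); return np.array([x0,y0]),np.array([vx,vy])
def valve(n):
    im,D=robot.capture(n);P=cloud(n,D);x,y,z=P[...,0],P[...,1],P[...,2];B=(x>.3)&(x<.6)&(y>.15)&(y<.45)
    h=im.astype(int)
    pipe=B&(z>.050)&(z<.066)&(h.max(2)>90)
    grip=B&(z>.108)&(z<.122)&(h.max(2)<70)
    lev=B&(z>.100)&(z<.122)
    blobs(pipe,P);blobs(grip,P)
    a,u=fit(pipe,P);b,v=fit(lev&((P[...,:2]-a)@np.array([u[1],-u[0]])*np.sign(u[1])<-.02),P)
    t=np.linalg.solve(np.stack([u,-v],1),b-a);hub=a+t[0]*u
    if u[1]<0:u=-u
    if v[0]>0:v=-v
    yaw=np.arctan2(-u[0],u[1]); g=P[lev][:,:2]-hub; ang=np.arctan2(-v[1],-v[0])-yaw
    print(n,'pipe',u,'yaw',yaw,'levdir',v,'hub',hub,'angle',ang,'gripmean',P[grip].mean(0),'tipdist',np.percentile(g@v,99))
if __name__=='__main__':
    valve('top');valve('scene')
    from pose import plan
E
python3 valve.py
```

```text
154 px [220. 223.] mean [0.488 0.26  0.06 ] mid [0.487 0.264 0.058] ext [0.045 0.067 0.016] dir [-0.53  0.85]
159 px [189. 227.] mean [0.474 0.357 0.059] mid [0.478 0.352 0.058] ext [0.036 0.072 0.016] dir [-0.02  1.  ]
139 px [208. 249.] mean [0.405 0.282 0.115] mid [0.405 0.282 0.115] ext [0.065 0.027 0.013] dir [-0.98 -0.19]
top pipe [-0.17081903  0.98530245] yaw 0.17166087 levdir [-0.97830766 -0.20715721] hub [0.483074  0.2984327] angle 0.03700736 gripmean [0.40468988 0.28234931 0.11465916] tipdist 0.11184343464599256
378 px [436. 214.] mean [0.495 0.315 0.059] mid [0.49  0.317 0.058] ext [0.052 0.169 0.016] dir [-0.18  0.98]
96 px [435. 178.] mean [0.407 0.284 0.115] mid [0.407 0.284 0.115] ext [0.071 0.024 0.011] dir [-0.98 -0.18]
scene pipe [-0.1783947  0.983959 ] yaw 0.17935474 levdir [-0.97903997 -0.20366833] hub [0.49747205 0.3031517 ] angle 0.025748596 gripmean [0.40674274 0.28401135 0.11525777] tipdist 0.12503690588207575
```

```bash
python3 -c "
from pose import *
plan(.406,.283,.25,3.347);plan(.406,.283,.159,3.347)"
```

```text
p [0.1748 0.5478 0.3039] phi 2.8328 shift mm [-300.8 -182.    53.9] turn -0.514 (rot z down) [ 0.  0. -1.]
p [0.1748 0.5478 0.3039] phi 2.8328 shift mm [-300.8 -182.   144.9] turn -0.514 (rot z down) [ 0.  0. -1.]
```

```bash
python3 -m handwheel '[[[-43,-26,7.7],0,85],[[-43,-26,7.7],0,85],[[-43,-26,7.7],0,85],[[-43,-26,7.7],0,85],[[-43,-26,7.7],0,85],[[-43,-26,7.7],0,85],[[-43,-26,7.7],0,85],[[0,0,0],-0.17,60],[[0,0,0],-0.17,60],[[0,0,0],-0.174,60]]'; python3 -c "
from pose import *
plan(.406,.283,.159,3.347)"
```

```text
t: 2.85
ee_pos: [0.4064, 0.2826, 0.25]
tool_rot: [-0.329, 3.124, 0.0]
contact_force: [-0.4, -0.2, -0.7]
width: 0.0602
grasp_force: 0.0
p [0.4064 0.2826 0.25  ] phi -2.9315 shift mm [ 0.4  0.4 91. ] turn 0.005 (rot z down) [ 0.  0. -1.]
```

```bash
python3 -m handwheel '[[[0,0,45],0,60],[[0,0,45],0,60],[[0,0,0],0,60],[[0,0,0],0,10],[[0,0,0],0,10],[[0,0,0],0,10],[[0,0,0],0,10],[[0,0,0],0,10]]' 40; python3 -c "
from pose import *
plan(.406,.283,.159,3.347)"
```

```text
t: 3.85
ee_pos: [0.4073, 0.2841, 0.1621]
tool_rot: [-0.323, 3.121, 0.004]
contact_force: [-1.2, 2.2, 6.2]
width: 0.0175
grasp_force: 39.3
p [0.4073 0.2841 0.1621] phi -2.9352 shift mm [ 1.5 -0.8  3.1] turn 0.001 (rot z down) [ 0.003  0.003 -1.   ]
```

```bash
python3 -m handwheel '[[[-0.9,-12.4,0],-0.15,10],[[-0.9,-12.4,0],-0.15,10],[[-0.9,-12.4,0],-0.15,10],[[-0.9,-12.4,0],-0.15,10],[[-0.9,-12.4,0],-0.154,10],[[0,0,0],0,10],[[0,0,0],0,10]]'; python3 -c "
from pose import *
plan(.406,.283,.159,3.347)"; python3 valve.py
```

```text
t: 4.72
ee_pos: [0.441, 0.2348, 0.1621]
tool_rot: [-1.45, 2.779, 0.007]
contact_force: [-0.8, 11.1, 3.3]
width: 0.0171
grasp_force: 42.8
p [0.441  0.2348 0.1621] phi -2.1795 shift mm [-19.5  56.3   3.3] turn 0.757 (rot z down) [ 0.004  0.007 -1.   ]
37 px [231. 242.] mean [0.428 0.212 0.115] mid [0.429 0.211 0.113] ext [0.02  0.022 0.01 ] dir [0.58 0.81]
top pipe [0.19246039 0.98130476] yaw -0.19366878 levdir [-0.87495226 -0.4842092 ] hub [0.49650443 0.2488226 ] angle 0.6991279 gripmean [0.42794476 0.21223121 0.11471282] tipdist 0.0874095765175364
390 px [436. 214.] mean [0.496 0.315 0.059] mid [0.491 0.316 0.058] ext [0.05  0.164 0.016] dir [-0.2   0.98]
79 px [419. 186.] mean [0.455 0.245 0.115] mid [0.45  0.241 0.115] ext [0.032 0.046 0.013] dir [-0.28  0.96]
scene pipe [-0.19088933  0.98161155] yaw 0.19206806 levdir [-0.27342644 -0.9618929 ] hub [0.4909624 0.3506755] angle 1.1017748 gripmean [0.45487451 0.24516634 0.11463364] tipdist 0.13477520520022304
```

```bash
python3 -m handwheel '[[[0,0,0],0,50],[[0,0,0],0,50],[[0,0,0],0,50],[[0,0,-50],0,50],[[0,0,-50],0,50],[[0,0,-20],0,60],[[50,0,0],0,60],[[50,0,0],0,60],[[50,0,0],0,60]]'; python3 valve.py;  python3 -c "
from pose import *
plan(.369,-.277,.28,2.87)"
```

```text
t: 5.95
ee_pos: [0.3522, 0.1081, 0.2798]
tool_rot: [1.45, -2.787, 0.001]
contact_force: [0.9, 0.1, 0.9]
width: 0.0598
grasp_force: 0.0
110 px [220. 220.] mean [0.496 0.26  0.06 ] mid [0.494 0.265 0.058] ext [0.032 0.06  0.016] dir [0.33 0.94]
179 px [191. 226.] mean [0.475 0.351 0.06 ] mid [0.481 0.34  0.058] ext [0.042 0.096 0.016] dir [0.02 1.  ]
116 px [225. 238.] mean [0.44  0.231 0.115] mid [0.44  0.23  0.115] ext [0.044 0.058 0.014] dir [0.55 0.83]
top pipe [-0.1766853  0.9842674] yaw 0.17761773 levdir [-0.5343107  -0.84528816] hub [0.48490956 0.3017089 ] angle 0.82948655 gripmean [0.44008483 0.23069015 0.11518952] tipdist 0.115587801475525
392 px [436. 214.] mean [0.495 0.316 0.059] mid [0.49  0.315 0.058] ext [0.053 0.165 0.016] dir [-0.19  0.98]
123 px [415. 182.] mean [0.444 0.232 0.114] mid [0.444 0.232 0.114] ext [0.047 0.059 0.012] dir [0.58 0.81]
scene pipe [-0.1738958   0.98476404] yaw 0.1747844 levdir [-0.47681153 -0.87900555] hub [0.49600598 0.32188594] angle 0.8989881 gripmean [0.44401493 0.23154068 0.1143318 ] tipdist 0.135602943724567
p [0.3501 0.1069 0.2797] phi -2.1862 shift mm [ 3.025e+02 -2.370e+02  1.000e-01] turn 1.227 (rot z down) [-0.003 -0.001 -1.   ]
```

```bash
python3 -c "
from pose import *
plan(.385,-.279,.28,2.87)"
```

```text
p [0.3501 0.1069 0.2797] phi -2.1862 shift mm [ 294.9 -251.3    0. ] turn 1.227 (rot z down) [-0.003 -0.001 -1.   ]
```

```bash
python3 -m handwheel '[[[37,-31.4,0],0,60],[[37,-31.4,0],0,60],[[37,-31.4,0],0,60],[[37,-31.4,0],0,60],[[37,-31.4,0],0,60],[[37,-31.4,0],0,60],[[37,-31.4,0],0,60],[[36,-31.4,0],0,60],[[0,0,0],0.18,60],[[0,0,0],0.18,60]]';python3 -m handwheel '[[[0,0,0],0.18,60],[[0,0,0],0.18,60],[[0,0,0],0.18,60],[[0,0,0],0.18,60],[[0,0,0],0.147,60],[[0,0,0],0,60]]'; python3 -c "
from pose import *
plan(.385,-.279,.09,2.87)"
```

```text
t: 7.3
ee_pos: [0.3899, -0.2775, 0.2794]
tool_rot: [0.916, -3.005, -0.001]
contact_force: [-0.4, 0.5, 0.4]
width: 0.0598
grasp_force: 0.0
t: 8.05
ee_pos: [0.39, -0.2766, 0.2798]
tool_rot: [0.417, 3.114, 0.0]
contact_force: [0.5, 0.5, -0.4]
width: 0.0599
grasp_force: 0.0
p [ 0.39   -0.2766  0.2798] phi 2.8754 shift mm [  4.1  -3.6 189.8] turn 0.005 (rot z down) [ 0.  0. -1.]
```

```bash
python3 -m handwheel '[[[4,-3.6,50],0.005,60],[[0,0,50],0,60],[[0,0,50],0,60],[[0,0,40],0,60],[[0,0,0],0,60],[[0,0,0],0,5],[[0,0,0],0,5],[[0,0,0],0,5],[[0,0,0],0,5],[[0,0,0],0,5]]' 120; python3 -c "
from pose import *
plan(.385,-.279,.09,2.87)"
```

```text
t: 9.3
ee_pos: [0.3859, -0.2801, 0.0921]
tool_rot: [0.426, 3.109, -0.004]
contact_force: [-0.8, 0.2, 5.5]
width: 0.0205
grasp_force: 117.0
p [ 0.3859 -0.2801  0.0921] phi 2.869 shift mm [1.2 0.9 2.1] turn -0.001 (rot z down) [ 0.003 -0.003 -1.   ]
```

```bash
python3 -m handwheel '[[[0,0,-30],0,5],[[0,0,-50],0,5],[[0,0,-50],0,5],[[0,0,-38],0,5],[[0,0,0],0,5]]'; python3 - <<'E'
from cloud import *
from pose import plan
for n in('top','scene'):
    im,D=save(n,n+'1.png');P=cloud(n,D);x,y,z=P[...,0],P[...,1],P[...,2]
    print(n);blobs((z>.16)&(z<.28)&(x>.4)&(x<.6)&(y<-.2)&(y>-.4),P)
plan(.518,-.305,.26,2.87)
E
```

```text
t: 9.93
ee_pos: [0.3859, -0.2801, 0.2614]
tool_rot: [0.426, 3.107, -0.007]
contact_force: [0.0, -0.1, -4.8]
width: 0.0203
grasp_force: 118.5
top
271 px [409. 237.] mean [ 0.446 -0.29   0.231] mid [ 0.445 -0.295  0.208] ext [0.045 0.051 0.07 ] dir [-0.43  0.9 ]
scene
627 px [253. 114.] mean [ 0.44  -0.278  0.224] mid [ 0.435 -0.269  0.225] ext [0.071 0.103 0.109] dir [-0.79  0.62]
p [ 0.3844 -0.2786  0.2575] phi 2.869 shift mm [-135.8   10.5   -2.6] turn -0.001 (rot z down) [-0.  0. -1.]
```

View pics/scene1.png

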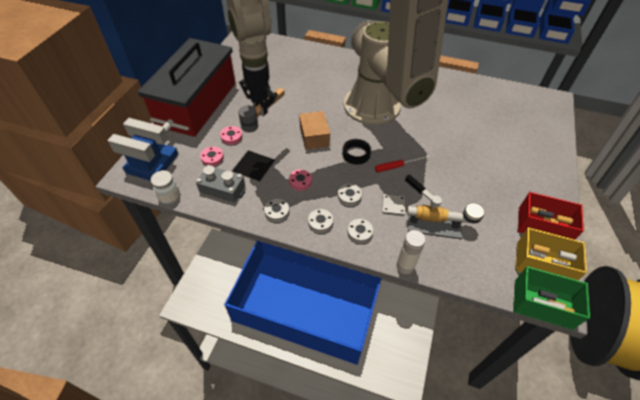

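```bash
python3 -m handwheel '[[[-34,2.6,0],0,5],[[-34,2.6,0],0,5],[[-34,2.6,0],0,5],[[-34,2.7,0],0,5],[[0,0,0],0,5],[[0,0,0],0,5],[[0,0,0],0,5]]'; python3 - <<'E'
from cloud import *
from pose import plan
for n in('top','scene'):
    im,D=robot.capture(n);P=cloud(n,D);x,y,z=P[...,0],P[...,1],P[...,2]
    print(n);blobs((z>.22)&(z<.245)&(x>.53)&(x<.63)&(y<-.25)&(y>-.38),P)
    blobs((z>.066)&(z<.095)&(x>.53)&(x<.63)&(y<-.25)&(y>-.45),P)
plan(.518,-.305,.258,2.87)
E
```

```text
t: 10.9
ee_pos: [0.5174, -0.305, 0.2571]
tool_rot: [-0.428, -3.11, -0.002]
contact_force: [0.4, -0.3, -3.3]
width: 0.0199
grasp_force: 118.2
top
117 px [416. 187.] mean [ 0.582 -0.311  0.231] mid [ 0.58  -0.314  0.231] ext [0.038 0.039 0.018] dir [-0.7   0.71]
scene
42 px [237. 132.] mean [ 0.536 -0.281  0.235] mid [ 0.537 -0.278  0.233] ext [0.012 0.034 0.023] dir [0.24 0.97]
260 px [219. 140.] mean [ 0.579 -0.316  0.231] mid [ 0.575 -0.32   0.23 ] ext [0.055 0.057 0.019] dir [0.66 0.75]
91 px [209. 170.] mean [ 0.576 -0.383  0.079] mid [ 0.575 -0.385  0.075] ext [0.037 0.035 0.016] dir [-0.9  -0.43]
94 px [228. 176.] mean [ 0.577 -0.319  0.08 ] mid [ 0.576 -0.32   0.076] ext [0.036 0.033 0.017] dir [-0.85 -0.53]
p [ 0.5177 -0.3053  0.2579] phi 2.8683 shift mm [-0.2  0.4 -0.1] turn -0.002 (rot z down) [-0.001  0.    -1.   ]
```

```bash
python3 -m handwheel '[[[0,0,62],0,5],[[0,0,47],0,5],[[0,0,0],0,5],[[0,0,-50],0,5],[[0,0,-59],0,5],[[0,0,0],0,5]]'; python3 - <<'E'
from cloud import *
from pose import plan
for n in('scene',):
    im,D=save(n,'scene2.png');P=cloud(n,D);x,y,z=P[...,0],P[...,1],P[...,2]
    blobs((z>.054)&(z<.095)&(x>.53)&(x<.63)&(y<-.25)&(y>-.45),P)
    blobs((z>.2)&(z<.245)&(x>.53)&(x<.63)&(y<-.25)&(y>-.38),P)
plan(.518,-.305,.258,2.87)
E
```

```text
t: 11.75
ee_pos: [0.5209, -0.3073, 0.2656]
tool_rot: [0.426, 3.101, -0.01]
contact_force: [1.2, -0.9, -4.7]
width: 0.0202
grasp_force: 122.2
110 px [209. 171.] mean [ 0.577 -0.383  0.076] mid [ 0.565 -0.389  0.07 ] ext [0.052 0.046 0.031] dir [-0.83 -0.56]
87 px [229. 180.] mean [ 0.577 -0.319  0.06 ] mid [ 0.574 -0.319  0.059] ext [0.041 0.035 0.01 ] dir [-0.76 -0.65]
361 px [223. 143.] mean [ 0.578 -0.306  0.223] mid [ 0.569 -0.306  0.223] ext [0.077 0.072 0.045] dir [-0.94  0.35]
p [ 0.5198 -0.3065  0.2622] phi 2.8687 shift mm [2.1 1.  4.2] turn -0.001 (rot z down) [ 0.006 -0.005 -1.   ]
```

```bash
python3 -m handwheel '[[[-8.7,-31,0],0,5],[[-8.7,-31,0],0,5],[[0,0,0],0,5],[[0,0,0],0,5],[[0,0,0],0,5]]'; python3 - <<'E'
from cloud import *
from pose import plan
for n in('scene',):
    im,D=robot.capture(n);P=cloud(n,D);x,y,z=P[...,0],P[...,1],P[...,2]
    blobs((z>.22)&(z<.245)&(x>.53)&(x<.63)&(y<-.3)&(y>-.45),P)
plan(.518,-.369,.258,2.87)
E
```

```text
t: 12.42
ee_pos: [0.5184, -0.3687, 0.2574]
tool_rot: [-0.426, -3.111, -0.002]
contact_force: [-0.3, -0.8, -4.2]
width: 0.0204
grasp_force: 121.8
45 px [216. 127.] mean [ 0.538 -0.346  0.235] mid [ 0.537 -0.345  0.232] ext [0.014 0.036 0.023] dir [0.15 0.99]
279 px [198. 134.] mean [ 0.58  -0.38   0.235] mid [ 0.575 -0.384  0.232] ext [0.056 0.053 0.024] dir [-0.92 -0.38]
p [ 0.5185 -0.3689  0.2577] phi 2.8697 shift mm [ 0.5 -0.3 -0.3] turn -0.0 (rot z down) [-0.001  0.001 -1.   ]
```

```bash
python3 -m handwheel '[[[0,0,62],0,5],[[0,0,50],0,5],[[0,0,0],0,5],[[0,0,-50],0,5],[[0,0,-62],0,5],[[0,0,0],0,5],[[0,0,0],0,5]]'; python3 - <<'E'
from cloud import *
from pose import plan
for n in('scene',):
    im,D=save(n,'scene3.png');P=cloud(n,D);x,y,z=P[...,0],P[...,1],P[...,2]
    blobs((z>.054)&(z<.095)&(x>.53)&(x<.63)&(y<-.25)&(y>-.45),P)
    m=(z>.2)&(z<.245)&(x>.53)&(x<.63)&(y<-.3)&(y>-.45); blobs(m,P)
    t=m&(x>.55)&(z>.222);A=np.c_[P[t][:,:2],np.ones(t.sum())];print('slope',np.linalg.lstsq(A,P[t][:,2],rcond=None)[0][:2])
plan(.385,-.279,.258,2.87)
E
python3 -c "
import cv2;i=cv2.imread('pics/scene3.png')[60:210,130:330];cv2.imwrite('pics/c3.png',cv2.resize(i,None,fx=4,fy=4,interpolation=2))"
```

```text
t: 13.35
ee_pos: [0.5188, -0.3695, 0.2593]
tool_rot: [0.426, 3.111, -0.001]
contact_force: [-0.5, 0.4, -4.4]
width: 0.0201
grasp_force: 126.4
94 px [210. 174.] mean [ 0.576 -0.384  0.059] mid [ 0.573 -0.388  0.059] ext [0.04  0.042 0.01 ] dir [-0.72 -0.69]
83 px [229. 180.] mean [ 0.577 -0.32   0.06 ] mid [ 0.576 -0.32   0.06 ] ext [0.034 0.035 0.009] dir [0.36 0.93]
443 px [204. 136.] mean [ 0.572 -0.37   0.225] mid [ 0.568 -0.367  0.223] ext [0.074 0.08  0.045] dir [-0.92  0.38]
slope [-0.23735928 -0.08689335]
p [ 0.5182 -0.3691  0.2577] phi 2.8692 shift mm [ 1.526e+02  5.100e+01 -1.000e-01] turn -0.001 (rot z down) [-0.001  0.001 -1.   ]
```

View pics/c3.png

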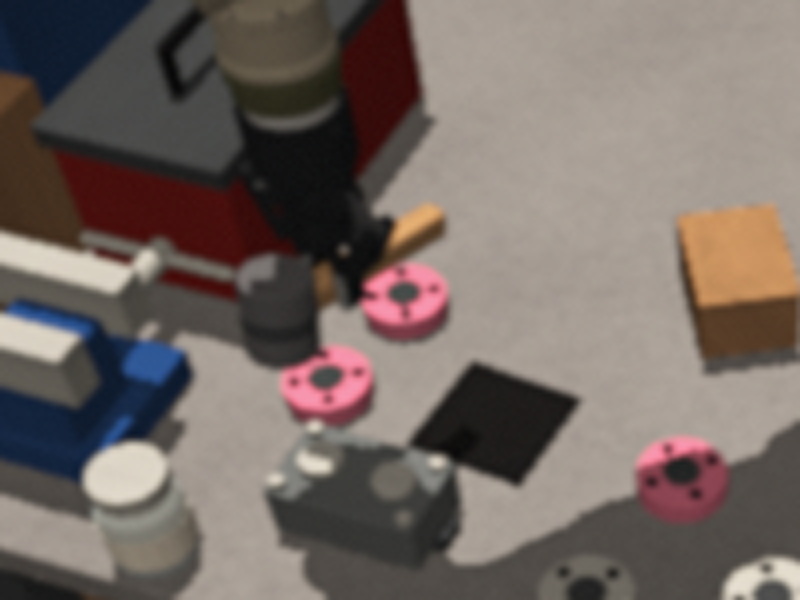

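```bash
python3 -m handwheel '[[[36.5,11.9,0],0,5],[[36.5,11.9,0],0,5],[[36.5,11.9,0],0,5],[[36.5,11.9,0],0,5],[[0,0,50],0,5],[[0,0,50],0,5],[[0,0,40],0,5],[[0,0,15],0,5],[[0,0,6],0,5],[[0,0,3],0,5]]';python3 -m handwheel '[[[0,0,1],0,5],[[0,0,1],0,5],[[0,0,0],0,5]]'; python3 -c "
from pose import *
plan(.39,-.284,.092,2.87)"
```

```text
t: 14.65
ee_pos: [0.3914, -0.2852, 0.0947]
tool_rot: [0.427, 3.111, -0.001]
contact_force: [0.3, 0.2, -3.6]
width: 0.02
grasp_force: 126.0
t: 15.02
ee_pos: [0.3911, -0.2849, 0.0924]
tool_rot: [0.427, 3.112, -0.001]
contact_force: [-0.1, -0.2, -4.3]
width: 0.0205
grasp_force: 126.0
p [ 0.3911 -0.2849  0.0924] phi 2.8688 shift mm [1.2 0.5 0.4] turn -0.001 (rot z down) [ 0.001 -0.001 -1.   ]
```

```bash
python3 -m handwheel '[[[0,0,1],0,5],[[0,0,1],0,5],[[0,0,0.5],0,5],[[0,0,0],0,5]]'
```

```text
t: 15.52
ee_pos: [0.3908, -0.2846, 0.0894]
tool_rot: [-0.427, -3.112, -0.0]
contact_force: [-0.5, 0.0, -4.0]
width: 0.0202
grasp_force: 126.0
```

```bash
python3 -m handwheel '[[[0,0,1],0,5],[[0,0,1],0,5],[[0,0,0],0,5]]';python3 -m handwheel '[[[0,0,1],0,5],[[0,0,1],0,5],[[0,0,0],0,5]]'; python3 - <<'E'
from cloud import *
im,D=save('scene','scene4.png');P=cloud('scene',D);x,y,z=P[...,0],P[...,1],P[...,2]
blobs((z>.05)&(z<.09)&(x>.41)&(x<.5)&(y<-.25)&(y>-.35),P)
i=im[90:200,180:330,::-1];cv2.imwrite('pics/c4.png',cv2.resize(i,None,fx=5,fy=5,interpolation=2))
E
```

```text
t: 15.9
ee_pos: [0.3908, -0.2846, 0.0873]
tool_rot: [-0.427, -3.112, -0.0]
contact_force: [-0.3, 0.8, -3.6]
width: 0.0201
grasp_force: 126.0
t: 16.27
ee_pos: [0.3909, -0.2847, 0.0855]
tool_rot: [0.427, 3.112, 0.0]
contact_force: [-0.1, -0.6, -4.1]
width: 0.0201
grasp_force: 126.0
216 px [253. 153.] mean [ 0.451 -0.294  0.068] mid [ 0.446 -0.295  0.065] ext [0.058 0.053 0.03 ] dir [-0.96 -0.27]
```

View pics/c4.png

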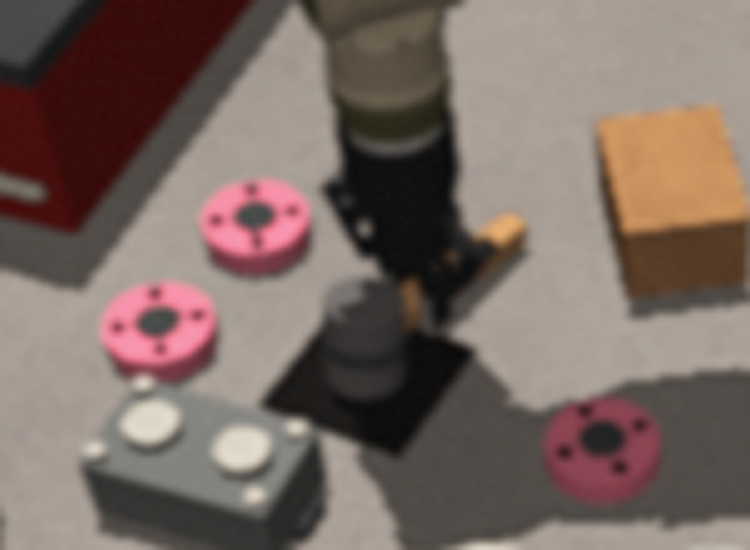

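```bash
python3 -m handwheel '[[[0,0,1],0,5],[[0,0,0.5],0,5],[[0,0,0],0,5]]'
```

```text
t: 16.7
ee_pos: [0.3908, -0.2847, 0.085]
tool_rot: [0.427, 3.112, -0.0]
contact_force: [-4.4, 2.0, 7.4]
width: 0.0205
grasp_force: 127.8
```

```bash
python3 -m handwheel '[[[0,0,-0.5],0,5],[[0,0,0],0,5]]' 20; python3 -m handwheel '[[[0,0,0],0,40],[[0,0,0],0,60],[[0,0,0],0,60],[[0,0,-10],0,60],[[0,0,-50],0,60],[[0,0,-60],0,60],[[40,0,-20],0,60],[[40,0,0],0,60]]'; python3 - <<'E'
from cloud import *
from pose import plan
im,D=save('top','top5.png');P=cloud('top',D);x,y,z=P[...,0],P[...,1],P[...,2]
blobs((z>.05)&(z<.09)&(x>.41)&(x<.5)&(y<-.25)&(y>-.35),P);flanges('top',im,D,P)
h=im.astype(int);dk=h.sum(2)<120
blobs((z<.03)&dk&(y<-.2)&(y>-.38)&(x>.36)&(x<.55),P)
im,D=save('scene','scene5.png');P=cloud('scene',D);x,y,z=P[...,0],P[...,1],P[...,2]
blobs((z>.05)&(z<.09)&(x>.41)&(x<.5)&(y<-.25)&(y>-.35),P);flanges('scene',im,D,P)
i=im[90:250,180:420,::-1];cv2.imwrite('pics/c5.png',cv2.resize(i,None,fx=3.3,fy=3.3,interpolation=2))
E
```

```text
t: 16.95
ee_pos: [0.3908, -0.2847, 0.085]
tool_rot: [0.427, 3.112, -0.0]
contact_force: [-3.3, 1.9, 6.8]
width: 0.0199
grasp_force: 127.5
t: 17.95
ee_pos: [0.3141, -0.264, 0.2273]
tool_rot: [0.425, 3.109, -0.006]
contact_force: [-0.7, -0.4, -0.3]
width: 0.0601
grasp_force: 0.0
243 px [402. 238.] mean [ 0.45  -0.301  0.067] mid [ 0.449 -0.302  0.062] ext [0.052 0.054 0.023] dir [-0.25  0.97]
438 px [353. 190.] mean [ 0.602 -0.151  0.022] mid [ 0.602 -0.151  0.022] ext [0.075 0.074 0.017] dir [-0.63  0.78]
438 px [270. 192.] mean [0.591 0.113 0.022] mid [0.591 0.114 0.021] ext [0.075 0.075 0.016] dir [-0.89 -0.45]
442 px [309. 204.] mean [ 0.557 -0.015  0.021] mid [ 0.558 -0.015  0.021] ext [0.074 0.073 0.017] dir [-0.79 -0.61]
449 px [290. 231.] mean [0.468 0.045 0.021] mid [0.467 0.044 0.022] ext [0.073 0.073 0.019] dir [-0.83 -0.55]
102 px [243. 235.] mean [0.454 0.194 0.015] mid [0.455 0.192 0.016] ext [0.074 0.051 0.009] dir [-0.86  0.52]
65 px [344. 234.] mean [ 0.462 -0.125  0.023] mid [ 0.462 -0.126  0.024] ext [0.026 0.025 0.015] dir [0.71 0.71]
68 px [446. 235.] mean [ 0.464 
[... 844 characters left out ...]
5 0.015] dir [-0.96 -0.26]
91 px [171. 198.] mean [ 0.678 -0.476  0.023] mid [ 0.667 -0.481  0.023] ext [0.061 0.037 0.022] dir [-0.86  0.51]
163 px [395. 204.] mean [0.46  0.191 0.014] mid [0.458 0.19  0.015] ext [0.079 0.07  0.006] dir [-0.99 -0.12]
413 px [277. 209.] mean [ 0.607 -0.148  0.022] mid [ 0.606 -0.149  0.02 ] ext [0.075 0.077 0.017] dir [-0.88 -0.47]
419 px [323. 210.] mean [ 0.563 -0.012  0.022] mid [ 0.56  -0.013  0.02 ] ext [0.08  0.075 0.016] dir [-0.98 -0.19]
455 px [360. 230.] mean [0.596 0.116 0.022] mid [0.594 0.115 0.02 ] ext [0.078 0.074 0.015] dir [-1.   -0.04]
69 px [404. 268.] mean [0.682 0.266 0.022] mid [0.677 0.267 0.023] ext [0.023 0.049 0.022] dir [0.06 1.  ]
```

View pics/c5.png

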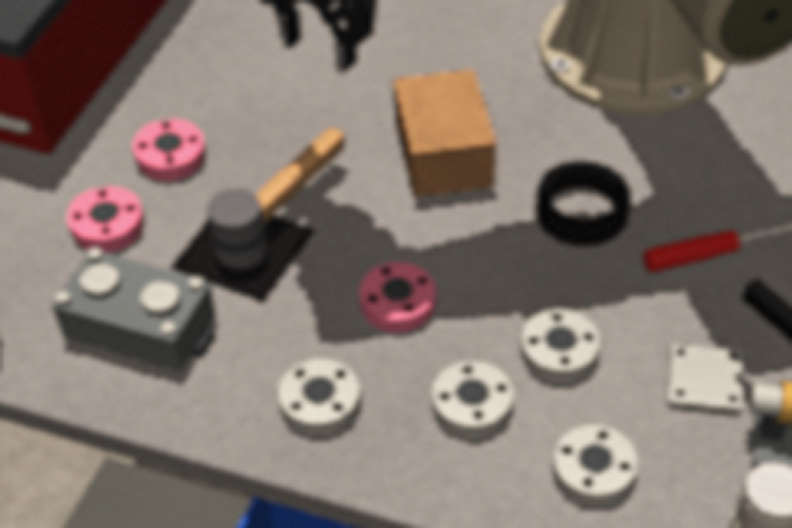

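```bash
python3 -m handwheel '[[[0,0,0],-0.16,45],[[0,0,0],-0.16,45],[[0,0,0],-0.16,45],[[0,0,0],-0.16,45]]'; python3 -c "
from pose import *
plan(.546,-.172,.2,3.51)"
```

```text
t: 18.55
ee_pos: [0.3143, -0.2634, 0.2249]
tool_rot: [-0.582, 3.087, -0.001]
contact_force: [0.6, 0.8, 0.5]
width: 0.0445
grasp_force: 0.0
p [ 0.3143 -0.2634  0.2249] phi -2.7691 shift mm [-249.1    0.8   25. ] turn 0.004 (rot z down) [ 0.001 -0.    -1.   ]
```

```bash
python3 -m handwheel '[[[-50,0,0],0,45],[[-50,0,0],0,45],[[-50,0,0],0,45],[[-50,0,0],0,45],[[-49,0.8,0],0,45],[[0,0,50],0,45],[[0,0,50],0,45],[[0,0,40],0,45],[[0,0,9],0,45],[[0,0,0],0,45]]'; python3 -c "
from pose import *
plan(.694,-.115,.076,3.51)"
```

```text
t: 19.8
ee_pos: [0.5464, -0.173, 0.0758]
tool_rot: [0.574, -3.089, -0.0]
contact_force: [0.2, -0.0, 0.1]
width: 0.0453
grasp_force: 0.0
p [ 0.5464 -0.173   0.0758] phi -2.7743 shift mm [-158.6    1.2   -0.2] turn -0.001 (rot z down) [-0.  0. -1.]
```

```bash
python3 -m handwheel '[[[-14,0,0],0,45],[[-16,0,0],0,45],[[-16,0,0],0,45],[[-16,0,0],0,45],[[-16,0,0],0,45],[[-16,0,0],0,45],[[-16,0,0],0,45],[[-14,0,0],0,45],[[0,0,0],0,45],[[0,0,0],0,45]]'; python3 - <<'E'
from cloud import *
im,D=save('scene','scene6.png')
i=im[150:350,180:420,::-1];cv2.imwrite('pics/c6.png',cv2.resize(i,None,fx=3,fy=3,interpolation=2))
P=cloud('scene',D);flanges('scene',im,D,P)
E
```

```text
t: 21.05
ee_pos: [0.6625, -0.128, 0.0758]
tool_rot: [-0.574, 3.087, -0.0]
contact_force: [-0.4, -0.7, 0.0]
width: 0.0451
grasp_force: 0.0
163 px [354. 157.] mean [0.318 0.018 0.025] mid [0.316 0.017 0.023] ext [0.032 0.088 0.021] dir [-0.04  1.  ]
220 px [224. 192.] mean [ 0.601 -0.33   0.023] mid [ 0.578 -0.35   0.023] ext [0.08  0.14  0.022] dir [-0.32  0.95]
379 px [350. 194.] mean [0.474 0.048 0.022] mid [0.471 0.047 0.021] ext [0.077 0.075 0.017] dir [-0.93 -0.37]
94 px [171. 198.] mean [ 0.678 -0.476  0.023] mid [ 0.667 -0.482  0.023] ext [0.059 0.035 0.022] dir [-0.85  0.52]
159 px [393. 203.] mean [0.457 0.187 0.013] mid [0.458 0.189 0.014] ext [0.077 0.072 0.004] dir [-0.65  0.76]
413 px [323. 210.] mean [ 0.563 -0.012  0.022] mid [ 0.56  -0.013  0.021] ext [0.077 0.076 0.017] dir [-0.98 -0.21]
458 px [360. 230.] mean [0.597 0.116 0.022] mid [0.594 0.115 0.02 ] ext [0.077 0.075 0.016] dir [-1.   -0.02]
68 px [404. 269.] mean [0.682 0.266 0.022] mid [0.677 0.267 0.023] ext [0.022 0.049 0.021] dir [0.12 0.99]
```

View pics/c6.png

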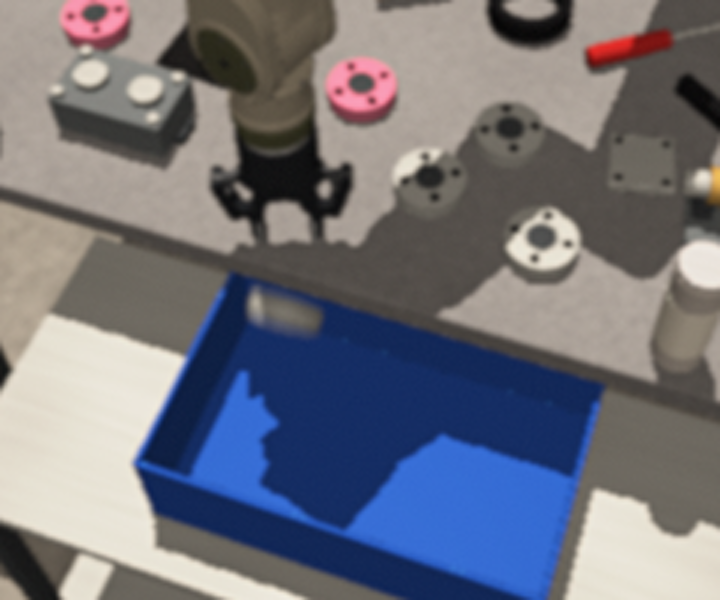

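```bash
python3 -m handwheel '[[[0,0,-50],0,45],[[0,0,-30],-0.033,45]]'; python3 -c "
from pose import *
plan(.502,-.038,.076,3.5416)"
```

```text
t: 21.35
ee_pos: [0.6621, -0.1286, 0.1575]
tool_rot: [-0.625, 3.077, -0.001]
contact_force: [0.9, -0.1, -0.3]
width: 0.0448
grasp_force: 0.0
p [ 0.6621 -0.1286  0.1575] phi -2.7407 shift mm [112.2 146.   81.2] turn 0.001 (rot z down) [ 0.002 -0.    -1.   ]
```

```bash
python3 -m handwheel '[[[37.5,48.5,0],0,45],[[37.5,48.5,0],0,45],[[37.5,48.5,0],0,45],[[0,0,0],0,45],[[0,0,40],0,45],[[0,0,40],0,45],[[0,0,0],0,45]]'; python3 -m handwheel '[[[-18,0,0],0,45],[[-18,0,0],0,45],[[-18,0,0],0,45],[[-18,0,0],0,45],[[-18,0,0],0,45],[[-18,0,0],0,45],[[-18,0,0],0,45],[[-18,0,0],0,45],[[-18,0,0],0,45],[[-14,0,0],0,45]]';  python3 - <<'E'
from cloud import *
from pose import plan
im,D=save('scene','scene7.png');P=cloud('scene',D);flanges('scene',im,D,P)
plan(.53,.114,.16,np.pi)
E
```

```text
t: 22.22
ee_pos: [0.4997, -0.0381, 0.0734]
tool_rot: [0.623, -3.075, -0.004]
contact_force: [-0.8, -0.9, -0.1]
width: 0.0449
grasp_force: 0.0
t: 23.48
ee_pos: [0.6649, 0.0302, 0.0775]
tool_rot: [-0.624, 3.078, -0.001]
contact_force: [-2.1, -1.9, 1.4]
width: 0.0451
grasp_force: 1.2
91 px [360. 158.] mean [0.317 0.037 0.025] mid [0.316 0.036 0.023] ext [0.03  0.048 0.021] dir [-0.47  0.88]
66 px [253. 166.] mean [ 0.469 -0.288  0.023] mid [ 0.464 -0.296  0.023] ext [0.038 0.047 0.022] dir [-0.54  0.84]
219 px [224. 192.] mean [ 0.601 -0.33   0.023] mid [ 0.578 -0.349  0.023] ext [0.081 0.143 0.022] dir [-0.33  0.95]
300 px [352. 194.] mean [0.472 0.054 0.022] mid [0.469 0.054 0.02 ] ext [0.078 0.061 0.015] dir [-0.98 -0.22]
89 px [170. 198.] mean [ 0.678 -0.476  0.023] mid [ 0.668 -0.482  0.023] ext [0.058 0.036 0.021] dir [-0.83  0.55]
181 px [394. 204.] mean [0.463 0.19  0.014] mid [0.459 0.189 0.015] ext [0.08  0.074 0.005] dir [-0.73  0.68]
430 px [361. 230.] mean [0.596 0.118 0.022] mid [0.594 0.117 0.021] ext [0.077 0.071 0.017] dir [-1.   -0.03]
551 px [327. 253.] mean [0.705 0.047 0.022] mid [0.7   0.043 0.023] ext [0.085 0.084 0.022] dir [-0.99 -0.17]
66 px [404. 268.] mean [0.682 0.266 0.024] mid [0.678 0.266 0.023] ext [0.025 0.049 0.021] dir [0.1  0.99]
p [0.6666 0.0307 0.0777] phi -2.7411 shift mm [ 93.  129.8 -82.8] turn 0.401 (rot z down) [ 0.004  0.    -1.   ]
```

```bash
python3 -m handwheel '[[[-10,0,0],0,45],[[-10,0,0],0,45],[[-8,0,0],0,45],[[0,0,0],0,45],[[0,0,0],0,45]]';  python3 - <<'E'
from cloud import *
from pose import plan
im,D=save('scene','scene8.png');P=cloud('scene',D);flanges('scene',im,D,P)
blobs((P[...,2]<-.1)&(P[...,2]>-.158)&(im.max(2)-im.min(2)<50)&(P[...,0]<.92)&(P[...,0]>.68)&(abs(P[...,1])<.22),P,30)
plan(.53,.114,.16,np.pi)
E
```

```text
t: 24.15
ee_pos: [0.6889, 0.0412, 0.0753]
tool_rot: [0.624, -3.078, -0.0]
contact_force: [0.1, 0.2, 0.3]
width: 0.045
grasp_force: 0.0
81 px [361. 158.] mean [0.316 0.04  0.024] mid [0.316 0.041 0.022] ext [0.031 0.042 0.021] dir [-0.57  0.82]
66 px [253. 166.] mean [ 0.47  -0.288  0.023] mid [ 0.464 -0.295  0.023] ext [0.033 0.045 0.021] dir [-0.53  0.85]
226 px [224. 192.] mean [ 0.601 -0.33   0.023] mid [ 0.578 -0.348  0.023] ext [0.079 0.145 0.022] dir [-0.34  0.94]
244 px [353. 194.] mean [0.474 0.059 0.022] mid [0.471 0.06  0.02 ] ext [0.076 0.049 0.015] dir [-1.   -0.03]
97 px [171. 198.] mean [ 0.678 -0.476  0.023] mid [ 0.669 -0.481  0.023] ext [0.056 0.037 0.022] dir [-0.85  0.53]
118 px [397. 204.] mean [0.458 0.198 0.014] mid [0.456 0.201 0.015] ext [0.07  0.057 0.005] dir [-0.99 -0.13]
414 px [361. 230.] mean [0.595 0.118 0.022] mid [0.594 0.115 0.02 ] ext [0.077 0.074 0.015] dir [-0.91 -0.41]
70 px [404. 268.] mean [0.682 0.266 0.023] mid [0.678 0.266 0.023] ext [0.021 0.048 0.021] dir [0.12 0.99]
434 px [276. 274.] mean [ 0.737 -0.11  -0.143] mid [ 0.734 -0.114 -0.147] ext [0.077 0.081 0.022] dir [-0.88 -0.48]
469 px [323. 288.] mean [ 0.734  0.05  -0.143] mid [ 0.731  0.049 -0.146] ext [0.079 0.075 0.024] dir [-0.95 -0.3 ]
p [0.6888 0.0411 0.0753] phi -2.7415 shift mm [118.  129.  -84.6] turn 0.4 (rot z down) [-0.001  0.    -1.   ]
```

```bash
python3 -m handwheel '[[[0,0,-45],0,45],[[0,0,-40],0,45],[[39,43,0],0,45],[[39,43,0],0,45],[[39,43,0],0,45],[[0,0,0],0.18,45],[[0,0,0],0.18,45],[[0,0,0],0.04,45],[[0,0,0],0,45]]'; python3 -c "
from pose import *
plan(.53,.114,.076,np.pi)"
```

```text
t: 25.32
ee_pos: [0.5309, 0.1143, 0.1606]
tool_rot: [-0.001, 3.142, 0.0]
contact_force: [-0.1, -0.8, 0.9]
width: 0.0446
grasp_force: 0.0
p [0.5309 0.1143 0.1606] phi -3.141 shift mm [ 0.9 -0.3 84.6] turn 0.001 (rot z down) [ 0.  0. -1.]
```

```bash
python3 -m handwheel '[[[0,0,45],0,45],[[0,0,39.5],0,45],[[0,0,0],0,45]]'; python3 -m handwheel '[[[-16,0,0],0,45],[[-18,0,0],0,45],[[-18,0,0],0,45],[[-18,0,0],0,45],[[-18,0,0],0,45],[[-18,0,0],0,45],[[-18,0,0],0,45],[[-18,0,0],0,45],[[-14,0,0],0,45],[[0,0,0],0,45]]';  python3 - <<'E'
from cloud import *
from pose import plan
im,D=save('scene','scene9.png');P=cloud('scene',D);flanges('scene',im,D,P)
blobs((P[...,2]<-.1)&(P[...,2]>-.158)&(im.max(2)-im.min(2)<50)&(P[...,0]<.92)&(P[...,0]>.68)&(abs(P[...,1])<.22),P,30)
plan(.406,.045,.16,np.pi)
E
```

```text
t: 25.7
ee_pos: [0.5292, 0.1141, 0.0738]
tool_rot: [0.001, -3.136, 0.0]
contact_force: [0.6, -0.6, 0.8]
width: 0.0451
grasp_force: 0.0
t: 26.95
ee_pos: [0.6886, 0.1143, 0.0779]
tool_rot: [-0.0, 3.139, 0.0]
contact_force: [-0.2, 0.5, 0.4]
width: 0.045
grasp_force: 0.0
73 px [253. 166.] mean [ 0.47  -0.29   0.023] mid [ 0.465 -0.296  0.023] ext [0.036 0.049 0.022] dir [-0.45  0.89]
217 px [224. 192.] mean [ 0.601 -0.33   0.022] mid [ 0.579 -0.349  0.023] ext [0.079 0.14  0.022] dir [-0.34  0.94]
92 px [170. 198.] mean [ 0.678 -0.476  0.023] mid [ 0.668 -0.482  0.023] ext [0.059 0.036 0.022] dir [-0.85  0.53]
186 px [394. 204.] mean [0.462 0.189 0.014] mid [0.461 0.189 0.015] ext [0.078 0.073 0.007] dir [-0.94 -0.35]
74 px [404. 269.] mean [0.682 0.266 0.022] mid [0.677 0.267 0.023] ext [0.023 0.049 0.022] dir [0.04 1.  ]
433 px [276. 274.] mean [ 0.737 -0.11  -0.143] mid [ 0.734 -0.112 -0.145] ext [0.075 0.076 0.025] dir [-0.93 -0.36]
467 px [323. 288.] mean [ 0.734  0.049 -0.143] mid [ 0.731  0.048 -0.146] ext [0.076 0.075 0.024] dir [-0.95 -0.3 ]
480 px [347. 304.] mean [ 0.77   0.136 -0.122] mid [ 0.767  0.135 -0.125] ext [0.075 0.07  0.048] dir [-0.91  0.42]
p [0.6877 0.1144 0.0774] phi -3.1412 shift mm [281.6 -69.3 -82.9] turn 0.0 (rot z down) [ 0.001  0.    -1.   ]
```

```bash
python3 -m handwheel '[[[0,0,-45],0,45],[[0,0,-40],0,45],[[55,-10.5,0],0,45],[[55,-10.5,0],0,45],[[55,-10.5,0],0,45],[[55,-10.5,0],0,45],[[59,-10.5,0],0,45],[[0,0,0],0.15,45],[[0,0,0],0.12,45],[[0,0,0],0,45]]'; python3 - <<'E'
from cloud import *
from pose import plan
im,D=save('top','top10.png');P=cloud('top',D);flanges('top',im,D,P)
im,D=save('scene','scene10.png');P=cloud('scene',D);flanges('scene',im,D,P)
i=im[150:350,180:420,::-1];cv2.imwrite('pics/c10.png',cv2.resize(i,None,fx=3,fy=3,interpolation=2))
plan(.408,.0615,.076,2.87)
E
```

```text
t: 28.25
ee_pos: [0.4075, 0.0619, 0.1616]
tool_rot: [0.42, 3.113, 0.0]
contact_force: [-0.1, 0.9, 0.4]
width: 0.0451
grasp_force: 0.0
246 px [294. 230.] mean [0.472 0.031 0.021] mid [0.468 0.038 0.022] ext [0.073 0.061 0.02 ] dir [-0.94 -0.35]
71 px [344. 234.] mean [ 0.462 -0.126  0.022] mid [ 0.462 -0.126  0.022] ext [0.026 0.025 0.015] dir [-0.99  0.16]
69 px [446. 235.] mean [ 0.464 -0.448  0.022] mid [ 0.464 -0.448  0.022] ext [0.026 0.026 0.013] dir [-0.72  0.69]
74 px [441. 272.] mean [ 0.347 -0.433  0.022] mid [ 0.347 -0.433  0.023] ext [0.025 0.03  0.015] dir [0.06 1.  ]
132 px [299. 280.] mean [0.315 0.012 0.028] mid [0.314 0.013 0.023] ext [0.029 0.087 0.021] dir [0.03 1.  ]
66 px [347. 155.] mean [ 0.318 -0.007  0.025] mid [ 0.315 -0.008  0.023] ext [0.029 0.037 0.021] dir [0.54 0.84]
66 px [253. 166.] mean [ 0.47  -0.289  0.023] mid [ 0.463 -0.296  0.023] ext [0.033 0.048 0.021] dir [-0.47  0.88]
225 px [223. 192.] mean [ 0.603 -0.332  0.022] mid [ 0.579 -0.349  0.023] ext [0.078 0.144 0.022] dir [-0.29  0.96]
381 px [350. 194.] mean [0.474 0.047 0.022] mid [0.471 0.047 0.02 ] ext [0.077 0.075 0.016] dir [-0.97 -0.26]
90 px [171. 198.] mean [ 0.677 -0.475  0.024] mid [ 0.667 -0.481  0.023] ext [0.058 0.035 0.021] dir [-0.86  0.52]
162 px [394. 204.] mean [0.463 0.188 0.014] mid [0.459 0.19  0.015] ext [0.079 0.077 0.005] dir [-0.86  0.5 ]
68 px [404. 268.] mean [0.682 0.265 0.022] mid [0.677 0.267 0.022] ext [0.023 0.049 0.021] dir [0.13 0.99]
p [0.4079 0.0619 0.1613] phi 2.8741 shift mm [-0.2 -0.4 85.3] turn 0.004 (rot z down) [ 0.  0. -1.]
```

View pics/c10.png

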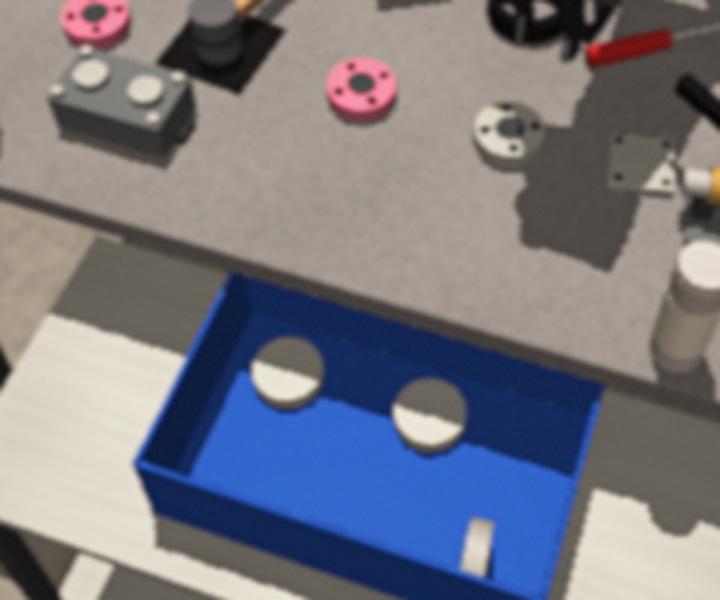

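```bash
python3 -m handwheel '[[[0,0,45],0,45],[[0,0,40],0,45],[[0,0,0],0,45]]'; python3 -m handwheel '[[[-16,0,0],0,45],[[-20,0,0],0,45],[[-20,0,0],0,45],[[-20,0,0],0,45],[[-20,0,0],0,45],[[-20,0,0],0,45],[[-20,0,0],0,45],[[-20,0,0],0,45],[[-20,0,0],0,45],[[-20,0,0],0,45]]'; python3 -m handwheel '[[[-18,0,0],0,45],[[-16,0,0],0,45],[[-16,0,0],0,45],[[-16,0,0],0,45],[[-16,0,0],0,45],[[-10,0,0],0,45],[[0,0,0],0,45],[[0,0,0],0,45]]';  python3 - <<'E'
from cloud import *
from pose import plan
im,D=save('scene','scene11.png');P=cloud('scene',D);flanges('scene',im,D,P)
blobs((P[...,2]<-.1)&(P[...,2]>-.158)&(im.max(2)-im.min(2)<50)&(P[...,0]<.92)&(P[...,0]>.68)&(abs(P[...,1])<.22),P,30)
E
```

```text
t: 28.72
ee_pos: [0.4056, 0.062, 0.0739]
tool_rot: [-0.42, -3.107, 0.001]
contact_force: [0.3, -0.3, 0.3]
width: 0.0451
grasp_force: 0.0
t: 29.98
ee_pos: [0.5993, 0.0091, 0.0779]
tool_rot: [0.421, 3.111, 0.0]
contact_force: [-0.9, 0.1, -0.5]
width: 0.0447
grasp_force: 0.8
t: 30.98
ee_pos: [0.6858, -0.0149, 0.0763]
tool_rot: [0.422, 3.113, 0.0]
contact_force: [0.5, 0.6, -0.4]
width: 0.0449
grasp_force: 0.0
165 px [354. 157.] mean [0.318 0.019 0.025] mid [0.316 0.016 0.023] ext [0.032 0.087 0.022] dir [-0.04  1.  ]
72 px [253. 166.] mean [ 0.47  -0.289  0.023] mid [ 0.463 -0.296  0.023] ext [0.034 0.047 0.021] dir [-0.46  0.89]
229 px [224. 192.] mean [ 0.602 -0.331  0.022] mid [ 0.578 -0.348  0.023] ext [0.081 0.146 0.022] dir [-0.32  0.95]
92 px [171. 198.] mean [ 0.677 -0.475  0.023] mid [ 0.667 -0.481  0.023] ext [0.06  0.035 0.022] dir [-0.87  0.5 ]
154 px [393. 205.] mean [0.467 0.186 0.013] mid [0.464 0.19  0.015] ext [0.071 0.075 0.007] dir [0.57 0.82]
70 px [404. 268.] mean [0.682 0.265 0.023] mid [0.677 0.267 0.023] ext [0.023 0.049 0.022] dir [0.12 0.99]
434 px [276. 274.] mean [ 0.737 -0.109 -0.143] mid [ 0.734 -0.112 -0.146] ext [0.076 0.075 0.023] dir [-0.86 -0.5 ]
464 px [323. 288.] mean [ 0.734  0.05  -0.143] mid [ 0.731  0.049 -0.147] ext [0.076 0.074 0.021] dir [-0.94 -0.34]
487 px [292. 301.] mean [ 0.806 -0.027 -0.143] mid [ 0.803 -0.028 -0.146] ext [0.076 0.076 0.023] dir [-0.87 -0.49]
```

```bash
python3 -m handwheel '[[[0,0,-60],0,60],[[0,0,-60],0,60],[[0,0,-60],0,60],[[0,0,0],-0.18,60],[[0,0,0],-0.18,60],[[0,0,0],-0.18,60],[[0,0,0],-0.18,60],[[0,0,0],-0.18,60],[[0,0,0],-0.18,60],[[0,0,0],-0.15,60]]';  python3 - <<'E'
from cloud import *
from pose import plan
im,D=save('scene','scene12.png')
i=im[150:350,180:480,::-1];cv2.imwrite('pics/c12.png',cv2.resize(i,None,fx=2.6,fy=2.6,interpolation=2))
plan(.4405,.232,.25,4.104)
E
```

```text
t: 32.28
ee_pos: [0.6852, -0.0147, 0.2559]
tool_rot: [1.458, -2.782, -0.001]
contact_force: [-1.0, 1.2, -0.1]
width: 0.06
grasp_force: 0.0
p [ 0.6852 -0.0147  0.2559] phi -2.1718 shift mm [-65.  341.3   6.1] turn 0.007 (rot z down) [-0.001  0.    -1.   ]
```

View pics/c12.png

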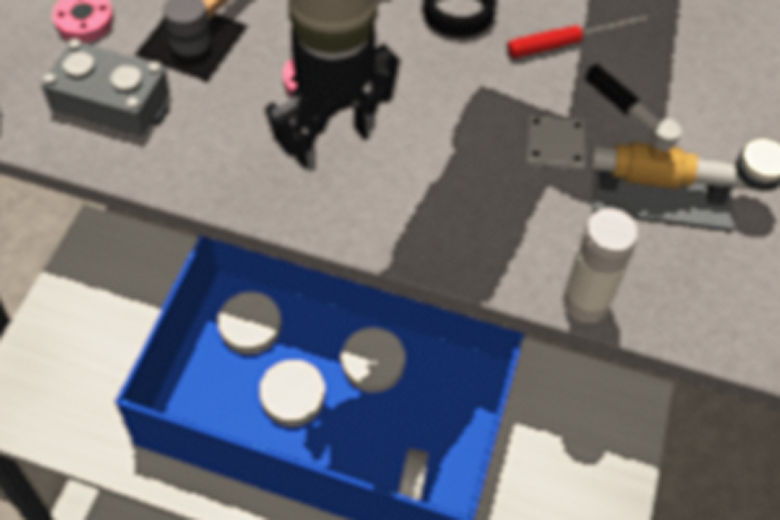

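All four scrap flanges are in the bin: three lie flat and one stands on edge. The lever still points at about half open. Next I'll move to the lever.

```bash
python3 -m handwheel '[[[-9.3,48.8,0],0,60],[[-9.3,48.8,0],0,60],[[-9.3,48.8,0],0,60],[[-9.3,48.8,0],0,60],[[-9.3,48.8,0],0,60],[[-9.3,48.8,0],0,60],[[-9.2,48.5,6],0,60],[[0,0,0],0,60],[[0,0,0],0,60]]'; python3 -c "
from pose import *
plan(.4405,.232,.159,4.104)"
```

```text
t: 33.45
ee_pos: [0.4436, 0.2341, 0.2503]
tool_rot: [-1.45, 2.786, -0.001]
contact_force: [0.0, -0.3, -0.5]
width: 0.0601
grasp_force: 0.0
p [0.4436 0.2341 0.2503] phi -2.1818 shift mm [ 3.5  1.4 91.3] turn -0.003 (rot z down) [ 0.001 -0.    -1.   ]
```

```bash
python3 -m handwheel '[[[3,1.4,45],0,60],[[0,0,45],0,60],[[0,0,0],0,60],[[0,0,0],0,10],[[0,0,0],0,10],[[0,0,0],0,10],[[0,0,0],0,10],[[0,0,0],0,10]]' 40; python3 -m handwheel '[[[-1,13.2,0],0.16,10],[[-1,13.2,0],0.16,10],[[-1,13.2,0],0.16,10],[[-1,13.2,0],0.16,10],[[-1,13.2,0],0.16,10],[[0,1.5,0],0.01,10],[[0,0,0],0,10]]'; python3 -c "
from pose import *
plan(.4405,.232,.159,3.317)"
```

```text
t: 34.45
ee_pos: [0.4412, 0.2332, 0.162]
tool_rot: [-1.451, 2.783, 0.001]
contact_force: [-1.9, 1.6, 5.9]
width: 0.0179
grasp_force: 38.3
t: 35.33
ee_pos: [0.4052, 0.288, 0.162]
tool_rot: [-0.237, 3.132, -0.002]
contact_force: [-5.0, -4.3, 10.7]
width: 0.0175
grasp_force: 38.4
p [0.4052 0.288  0.162 ] phi -2.9905 shift mm [-26.5 -60.7   3. ] turn -0.024 (rot z down) [ 0.001 -0.001 -1.   ]
```

```bash
python3 -m handwheel '[[[0,2,0],0,10],[[0,2,0],0,10],[[0,0,0],0,10]]';  python3 -m handwheel '[[[0,0,0],0,50],[[0,0,0],0,50],[[0,0,0],0,50],[[0,0,-50],0,50],[[0,0,-50],0,50],[[0,0,-30],0,60],[[50,-30,0],0,60],[[50,-40,0],0,60],[[0,-60,0],0,60],[[0,-60,0],0,60]]'; python3 valve.py
```

```text
t: 35.7
ee_pos: [0.4051, 0.2888, 0.1619]
tool_rot: [-0.233, 3.132, -0.014]
contact_force: [-2.8, -19.1, 13.0]
width: 0.017
grasp_force: 40.4
t: 36.95
ee_pos: [0.3355, 0.0898, 0.2905]
tool_rot: [-0.24, 3.13, 0.0]
contact_force: [2.4, -0.2, -0.3]
width: 0.0601
grasp_force: 0.0
165 px [219. 222.] mean [0.491 0.263 0.06 ] mid [0.488 0.264 0.059] ext [0.045 0.065 0.015] dir [-0.36  0.93]
161 px [190. 226.] mean [0.475 0.356 0.059] mid [0.481 0.352 0.058] ext [0.042 0.071 0.016] dir [-0.11  0.99]
137 px [207. 249.] mean [0.405 0.284 0.115] mid [0.407 0.285 0.115] ext [0.068 0.026 0.014] dir [-0.99 -0.15]
top pipe [-0.1587266   0.98732257] yaw 0.15940078 levdir [-0.98359174 -0.18040885] hub [0.48415226 0.29861948] angle 0.022001311 gripmean [0.40545862 0.28447902 0.11467424] tipdist 0.11269057875690165
399 px [435. 214.] mean [0.496 0.314 0.059] mid [0.491 0.315 0.058] ext [0.053 0.166 0.016] dir [-0.19  0.98]
90 px [435. 179.] mean [0.41  0.286 0.115] mid [0.406 0.287 0.114] ext [0.066 0.023 0.012] dir [-0.98 -0.18]
scene pipe [-0.18874489  0.98202616] yaw 0.18988392 levdir [-0.98030204 -0.19750416] hub [0.49866322 0.30533168] angle 0.008927375 gripmean [0.40958656 0.28631522 0.1148293 ] tipdist 0.12684033617175505
```

```bash
python3 -c "
from h import *
save('scene','final.png')"
```

```text
(no output)
```

View pics/final.png

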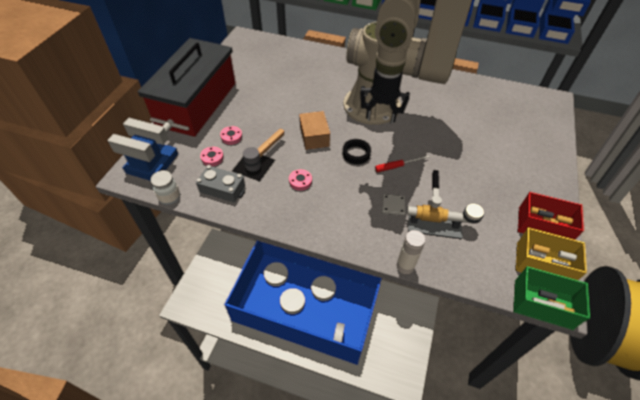

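The final picture shows four flanges in the bin, around (275–340, 270–330). The mallet is on its mat at (253,158), both pins are down at (220,180), the lever is shut at (435,185), and the plate and can haven't moved.

```bash
python3 -c "
from rig import robot
print(robot.sign_off())"
```

```text
the job is handed in; nothing more can be done
None
```

The job is handed in, with every step done in the order asked: valve to half open, both pins driven fully down (inner, then outer), mallet back upright on its mat, all four scrap flanges in the bin (one on edge), and the valve shut against its stop; I don't have the judge's result.

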